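Walk the water dispenser home into its dock

TASK

Put the heavy white water dispenser back in its dock against the wall. It is too heavy and wide to lift, so walk it straight back: push low on its two black rubber corner bumpers, a little at each in turn so that it never slews far round, until both ports sit squarely on the dock's seals and both sprung side catches have clicked into its foot. Ease it home rather than ram it, do not push on the drip tray between the bumpers, and keep it standing flat.

Things in the scene. Friction and masses are not known exactly. Their poses are not given: they have to be found in the camera images.
- dispenser: White worktop water dispenser, about 1.3 kg (hidden, 0.75 to 1.15 of that), slides at 5 to 10 N, less at one corner, where it turns about the far side. Pushed high it tips. Origin: middle of its foot's underside; x to its back (the wall), y left, z up. Foot 160 deep (x -80 to 80), 230 wide, 36 high; column x -6 to 74. Brass ports in the foot's rear face at (80, +-60, 21) mm meet the dock's seals.
- bumper_left (a point): Middle of the outer face of the left black rubber bumper on the front of the foot, at (-84, 92, 19) mm in the dispenser's frame; the bumper is 42 wide, 28 high; frame as the dispenser's.
- bumper_right (a point): The same on the right, at (-84, -92, 19) mm.
- drip_tray: Black drip tray with a steel grille fixed in the middle of the foot, 122 wide (y -61 to 61), 40 high, its front 12 mm in front of the bumpers' faces. Not to be pushed (4 N).
- dock: Dock fixed to the worktop: grey block with two rubber seals, two rails 30 high. Origin: on the worktop midway between the seal faces; x away from the robot, the way the dispenser goes (turned a few degrees from the room's x), y left. Seals, the stops, at (0, +-60, 21) mm. Rails' inner faces at y +-118 from x -62; lead-ins flare to +-137 at x -107. Dispenser's origin when home: (-80, 0, 0).
- catch_left (a joint): Sprung steel roller, 12 mm diameter, in the left rail at x -35 mm in the dock's frame. 0 m: sprung out; 0.003 to 0.009 m while the foot slides past and presses it back (1 to 3 N); back to about 0 when it clicks into the notch in the foot's side, in the last 2 mm before home.
- catch_right (a joint): The same in the right rail. A foot pushed on at one corner only can wedge between the rails and lead-ins (25 N and more will not move it); a push at the other corner frees it.
- head_lip (a point): Middle of the lower front edge of the dispenser's head, at (-116, 0, 195) mm in its frame; the head (210 wide, z 195 to 290) overhangs the bumpers by 32 mm, so an upright gripper strikes it; with the tool leaning back 22 to 35 degrees, fingertips leading, there is room below it.

How it is judged:
At the end, for the whole second after the job is handed in: The dispenser stands home: its origin within 2.5 mm of the home depth in the dock (x above -82.5 mm in the dock's frame), square to the dock within 1.4 degrees, both catches sprung into the notches (joint under 2 mm), flat and at rest (x of dispenser in the frame of dock above -0.0825 m and angle between the x axis of dispenser and the x axis of dock, either way round below 0.025 rad and value of joint each of catch_left, catch_right below 0.002 m and angle between dispenser's own z axis and vertical below 0.03 rad and linear speed of dispenser below 0.01 m/s); the robot touches nothing.
It fails at once if the dispenser slewed more than 17 degrees from the dock (angle between the x axis of dispenser and the x axis of dock, either way round above 0.3 rad).
It fails at once if the dispenser tipped more than 6 degrees (angle between dispenser's own z axis and vertical above 0.105 rad).
It fails at once if the drip tray was pushed (over 4 N) (contact force between any of the arm, the fingers and drip_tray above 4 N).
It fails at once if the dispenser was rammed against the dock (over 60 N) (contact force between dispenser and dock above 60 N).
It also fails if it takes over 67 s, if anything falls off the work surface, if the arm or the gripper's body presses on something with over 40 N, if the wrist force passes 120 N, or if a joint passes its speed limit or range.

ROBOT

A 7-joint arm with a two-finger parallel gripper is mounted at the origin on a cart in front of the work surface, level with it; the furniture and walls round the work are solid. World frame = base frame: x ahead of the robot, y to its left, z up, the work surface at z = 0. Lengths are in m, angles in rad, forces in N, time in s.
With the tool pointing down it reaches from about 0.425 to 0.875 m from the base axis. Payload 4.7 kg.
Tool frame: the origin (TCP) lies on the mounting face of the last link; the fingertips stand 182 mm ahead of it and the grasp point (between the pads) lies 164 mm ahead of it (ctrl.finger_overhang is the distance from the TCP to the fingertips, in m); z points along the fingers, y is the line along which they close (so a half turn about z gives the same grasp; the last joint's range is limited). The gripper opens to 87 mm and grips with 3 to 60 N. Pads are 19 mm wide; open, the fingers measure 117 mm over their backs; the gripper's body (75 mm by 190 mm) begins 51 mm behind the grasp point.
Start: joints at [1.281, 0.321, -0.07, 1.45, 0.023, 1.371, -0.057], TCP at [0.194, -0.62, 0.405] pointing down, gripper open.
Joint ranges: [-2.86, 2.86], [-0.3, 2.09], [-1.38, 1.24], [0.06, 2.45], [-1.56, 4.7], [0.09, 2.05], [-2.69, 2.69]. Speed limits (rad/s): [2.57, 2.57, 3.14, 3.14, 3.14, 3.14, 3.14].

INTERFACE

Orientations are given as a rotation vector (axis times angle).
In Python, from bench import ctrl gives the robot as it stands.
- The arm moves only by the shell command python3 -m jog 'ROWS' [FORCE]. ROWS is a JSON object of lists of equal length, an entry for each row: "translation": the shift along the tool's x, y, z as a fraction of full scale, a list of three; "yaw": the turn about the tool's z as a fraction of full scale; "jaw": the closure, from 0 (fully open) to 1 (shut). In form: {"translation": [[dx, dy, dz], ...], "yaw": [yaw, ...], "jaw": [jaw, ...]}. A call has 1 to 8 rows; each row is the pose to reach, as a shift and turn from the pose commanded when the call began, along the tool's axes at that moment, turning the shorter way round; what a row does not reach only later rows make up. Full scale, the value 1, is 0.2 m for a shift and 180 degrees for a turn. A row lasts 1/8 s, in which the tool goes at most 62.5 mm and 10.7 degrees, less where a joint would pass 70% of its speed; a pose out of reach is approached as far as the arm can. A call with a number of a shift or a turn outside -1 to 1 is refused whole. A call with a gripper value outside its range is refused whole. The fingers move at their own pace and stop on an object; FORCE is the grip in N (left out, the last holds). Time passes only in rows, so rows that repeat a pose let the fingers close. It gives the time, the measured TCP pose, the force, the opening and the grip force at its end, in the units of the state.
- ctrl.get_state(): the state, without advancing time (a new reading comes with each control period).
- ctrl.get_image(name): name is "scene" or "top" or "wrist"; returns a dict with "pixels" (384x512x3 uint8, blue, green, red), "fx", "fy", "cx", "cy" (pixels), "k1" (the pictures are not rectified: a ray, as slopes to the right and down, at radius r is drawn at 1 + k1 r^2 times it, then the intrinsics apply), "R" (3x3) and "t" (3): a world point X has camera coordinates R X + t; the wrist camera has in their place "mount" (4x4, takes a point from camera to tool coordinates, whose origin is the TCP and whose axes are the flange's). Camera axes: x right, y down, z forward; pixel columns grow to the right and rows downward; lengths in m; the calibration is good to about 2 mm. A picture is of the moment at which its call begins: read the wrist's pose just before it. There is no depth.
- ctrl.close_job(): hands the job in; it is judged then, once.
Trained networks look in a picture, given as the dict that the camera call returned (one of the last four; its "shot" number tells which), for a name from the list of things; names that differ only in an ending like _2 or _b are one class to them, and where a whole thing is asked for, a point or a joint stands for the part that bears it (a point fixed in the world has none). Each returns a list of dicts, best first, with "p" (0 to 1); they miss things now and then, are a little off and sometimes report something else, mostly with a low value. They report only what shows in the picture. A call takes as long as a camera call.
- ctrl.silhouettes(label, picture): "region" (384x512 bool, what is visible of it) and "at" ([column, row] in pixels, amid what is visible of it).
The state is a dict: "time": time; "joint_positions": joint angles; "qd": joint speeds; "joint_torque": joint torques, N m; "position": TCP position; "tool_rot": TCP orientation; "ft_force": force on the tool from outside, world axes, zero at the start; "torque": the same for the moment, N m; "grip_width": opening from 0.0 (shut) to 1.0 (fully open); "grip_force": force on a finger pad.
Only numpy, scipy, OpenCV 4.12 (cv2) and the standard library are available. Lean on these libraries where they do the work, as an engineer would, in place of code of your own. Each camera call takes 0.05 s, during which the arm holds its last target. There are 200 camera calls.

## Working session

There is one attempt and no reset: what is moved stays moved. The work goes in short steps, Python scripts to look and compute and a shell command to move; the robot and the scene stay as the last step left them, time stands still between calls to the robot, and variables do not carry over. Pictures are saved under pics/ and viewed, at most 10 in all, crops included, and the job is handed in when it is done.

```bash
ls; mkdir -p pics
cat > h.py <<'E'
import numpy as np, cv2
from scipy.spatial.transform import Rotation as R
from bench import ctrl
def ray(im,px):
    d=np.array([(px[0]-im['cx'])/im['fx'],(px[1]-im['cy'])/im['fy']]);u=d.copy()
    for _ in range(20): u=d/(1+im['k1']*(u@u))
    Rm=np.array(im['R']);t=np.array(im['t'])
    return -Rm.T@t, Rm.T@np.array([u[0],u[1],1])
def atz(im,px,z):
    c,d=ray(im,px); return c+d*(z-c[2])/d[2]
def proj(im,X):
    c=np.array(im['R'])@np.asarray(X,float)+np.array(im['t']);u=c[:2]/c[2];u=u*(1+im['k1']*(u@u))
    return np.array([u[0]*im['fx']+im['cx'],u[1]*im['fy']+im['cy']])
E
python3 - <<'E'
from h import *
s=ctrl.get_state();print({k:np.round(v,3) for k,v in s.items()})
for n in('scene','top'):
    im=ctrl.get_image(n);cv2.imwrite(f'pics/{n}0.png',im['pixels'])
    print(n,-np.array(im['R']).T@im['t'],im['k1'])
    for l in('dispenser','bumper_left','drip_tray','dock','catch_left'):
        for r in ctrl.silhouettes(l,im)[:3]: 
            y,x=np.nonzero(r['region']);print(l,round(r['p'],2),np.round(r['at']),x.min(),x.max(),y.min(),y.max())
E
```

```text
pics
{'time': np.float64(0.0), 'joint_positions': array([ 1.281,  0.322, -0.07 ,  1.452,  0.023,  1.371, -0.057]), 'qd': array([-0.001, -0.001, -0.001,  0.001,  0.   ,  0.001,  0.001]), 'joint_torque': array([ 0.0000e+00, -4.9129e+01, -4.0300e-01, -3.1253e+01, -6.4000e-02,
        4.4000e-02,  0.0000e+00]), 'position': array([ 0.194, -0.62 ,  0.404]), 'tool_rot': array([-3.104e+00, -4.750e-01,  1.000e-03]), 'ft_force': array([-0.95 ,  0.445, -0.094]), 'torque': array([ 0.006,  0.069, -0.044]), 'grip_force': np.float64(0.0), 'grip_width': np.float64(1.002)}
scene [ 0.27021905 -0.77848988  0.6851215 ] -0.06074711708769327
dispenser 0.66 [244. 183.] 164 304 101 290
bumper_left 0.66 [244. 187.] 165 304 100 290
drip_tray 0.73 [220. 244.] 193 250 220 274
dock 0.59 [328. 227.] 300 356 175 275
top [ 0.14860714 -0.28785018  0.80577874] 0.04808282394374346
dispenser 0.62 [256. 187.] 165 337 97 294
bumper_left 0.69 [258. 190.] 165 336 97 294
drip_tray 0.73 [248. 257.] 210 285 229 289
dock 0.88 [341. 196.] 328 353 168 240
```

View pics/scene0.png

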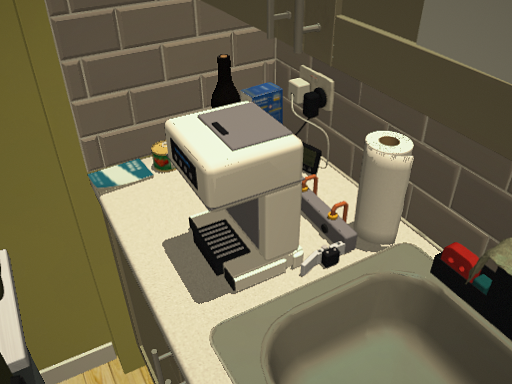

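View pics/top0.png

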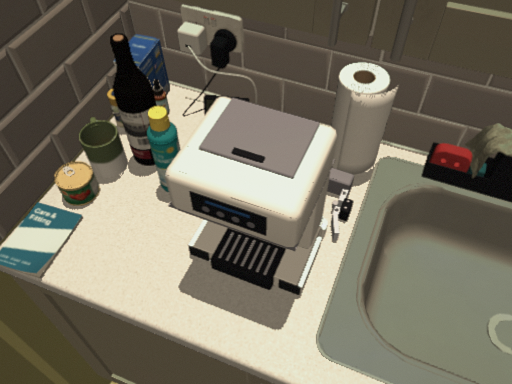

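The pictures show the dispenser mid-counter with its front towards the robot. The drip tray is at top-image (248,257), with bumpers near (200,250) and (291,284). The dock block and right rail are behind it, at (340,195). I'll zoom in for exact points.

Run:
```python
import cv2
a=cv2.imread('pics/top0.png')[165:310,170:370];cv2.imwrite('pics/tz.png',cv2.resize(a,None,fx=4,fy=4,interpolation=cv2.INTER_CUBIC))
a=cv2.imread('pics/scene0.png')[165:305,180:370];cv2.imwrite('pics/sz.png',cv2.resize(a,None,fx=4,fy=4,interpolation=cv2.INTER_CUBIC))
```

```text
(no output)
```

View pics/tz.png

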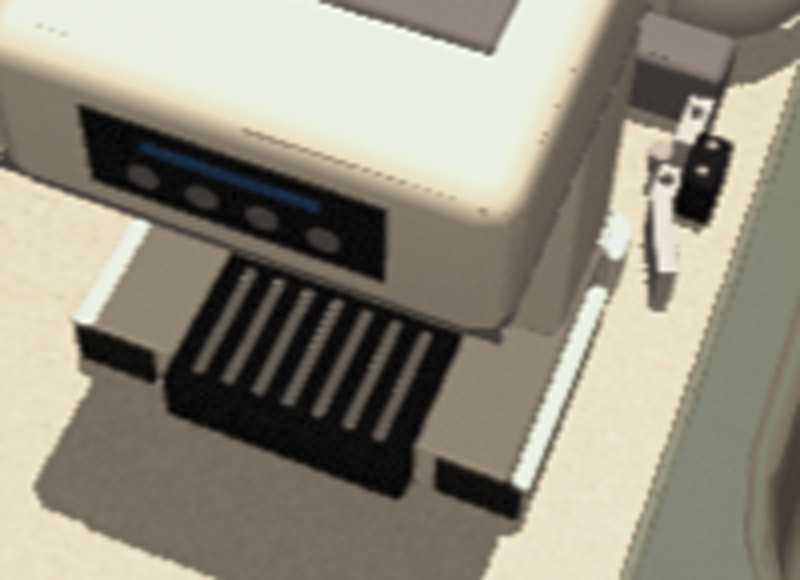

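View pics/sz.png

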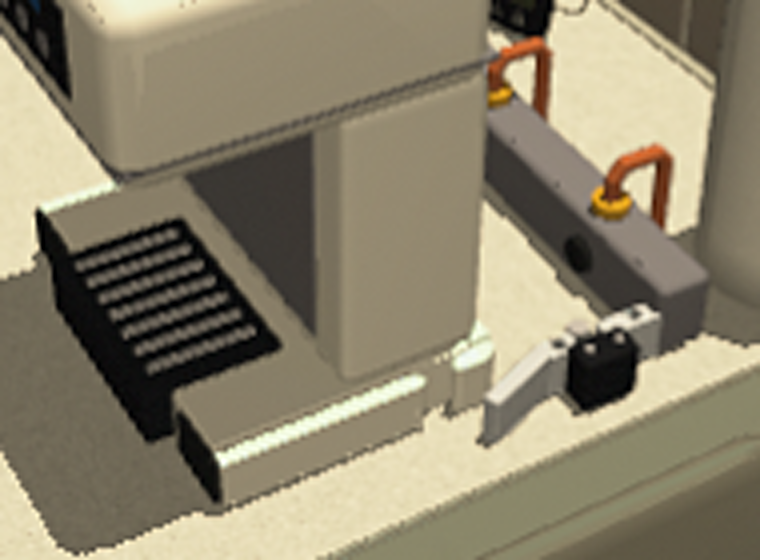

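```bash
cat > fit.py <<'E'
from h import *
from scipy.optimize import least_squares
ims={n:ctrl.get_image(n) for n in('top','scene')}
P={'top':(170,165),'scene':(180,165)}
def fit(obs,x0):
    def f(p):
        c,s=np.cos(p[2]),np.sin(p[2]);o=[]
        for n,u,X in obs:
            X=np.array(X)/1000;w=[p[0]+c*X[0]-s*X[1],p[1]+s*X[0]+c*X[1],X[2]]
            o+=list(proj(ims[n],w)-(P[n][0]+u[0]/4,P[n][1]+u[1]/4))
        return np.array(o)
    r=least_squares(f,x0,loss='soft_l1');return r.x,f(r.x)
T,S='top','scene'
d,e=fit([(T,(78,325),(-84,113,33)),(T,(155,380),(-84,71,5)),(T,(153,350),(-84,71,33)),(T,(84,372),(-84,113,5)),(T,(436,457),(-84,-71,33)),(T,(522,490),(-84,-113,33)),(T,(518,517),(-84,-113,5)),
 (S,(178,408),(-84,-71,33)),(S,(217,455),(-84,-113,33)),(S,(220,503),(-84,-113,5)),(S,(38,208),(-84,113,33))],[.55,-.3,0])
print('disp',d,np.round(e,1))
k,e=fit([(S,(580,252),(0,-60,21)),(S,(487,403),(-107,-137,30)),(S,(485,442),(-107,-137,0)),(S,(553,345),(-62,-118,30)),(T,(657,308),(-107,-137,0)),(T,(660,275),(-107,-137,30)),(T,(662,180),(-62,-118,30))],[.75,-.3,0])
print('dock',k,np.round(e,1))
for z in(.04,.05):
    a=atz(ims[S],(180+487/4,165+118/4),z);b=atz(ims[S],(180+655/4,165+298/4),z);v=a-b;print('block yaw',a,b,np.arctan2(-v[0],v[1]))
c,s=np.cos(k[2]),np.sin(k[2]);Q=np.array([[c,s],[-s,c]]);print('disp in dock',Q@(d[:2]-k[:2]),d[2]-k[2])
E
python3 fit.py
```

```text
disp [ 6.15899972e-01 -9.42473516e-02  1.90315466e-04] [-0.8 -0.6  1.2  0.4  0.4  0.4 -0.6 -4.8  0.4 -0.5  0.9 -0.7  0.9 -0.5
 -0.7 -0.1 -0.8  1.7 -0.9 -0.1 -1.7 -0.7]
dock [ 0.78301972 -0.1005513  -0.04669071] [ 0.   1.5 -0.4 -1.5 -0.6 -0.5 -2.7  0.1  0.9 -1.7  2.1 -1.7  0.1  1.5]
block yaw [ 0.79352171 -0.04712165  0.04      ] [ 0.78023757 -0.22397845  0.04      ] -0.07497164351716795
block yaw [ 0.78541002 -0.05845855  0.05      ] [ 0.7723318  -0.23257391  0.05      ] -0.07497164351716744
disp in dock [-0.16723185 -0.00150303] 0.04688102969932111
```

```bash
cat > to.py <<'E'
import sys
from h import *
s=ctrl.get_state();p=np.array(s['position']);Rm=R.from_rotvec(s['tool_rot']).as_matrix()
g=np.array([float(v) for v in sys.argv[1:4]]) 
print('frac',np.round(Rm.T@(g-p)/.2,3),'pos',np.round(p,4),'toolx',np.round(Rm[:,0],3),'z',np.round(Rm[:,2],3),'F',np.round(s['ft_force'],1),'t',s['time'],'q',np.round(s['joint_positions'],2))
E
python3 -m jog '{"translation":[[0.3,-0.2,0],[0.5,-0.4,0],[0.8,-0.6,0],[0.9,-0.69,0],[0.9,-0.69,0]],"yaw":[0.05,0.1,0.116,0.116,0.116],"jaw":[0,0,0,0,0]}'
python3 to.py 0.46 -0.25 0.40
python3 -c "
from h import *
print(ctrl.get_image('wrist')['mount'])"
```

```text
time: 1.32
position: [0.3278, -0.4314, 0.4054]
tool_rot: [-3.14, 0.084, -0.002]
ft_force: [-0.7, -1.1, 0.1]
grip_width: 0.999
grip_force: 0.0
frac [ 0.612 -0.941  0.028] pos [ 0.3278 -0.4314  0.4054] toolx [ 0.999 -0.053  0.001] z [ 0.001 -0.    -1.   ] F [-0.7 -1.1  0.1] t 1.325 q [ 1.03  0.1  -0.17  1.72  0.02  1.33 -0.77]
[[ 7.75010785e-04 -9.68541054e-01 -2.48852618e-01  6.81879537e-02]
 [ 9.99999483e-01  5.86761824e-04  8.30642132e-04  2.56089210e-04]
 [-6.58493790e-04 -2.48853133e-01  9.68541008e-01  2.01140681e-02]
 [ 0.00000000e+00  0.00000000e+00  0.00000000e+00  1.00000000e+00]]
```

```bash
python3 -m jog '{"translation":[[0.2,-0.25,0],[0.35,-0.55,0],[0.5,-0.85,0],[0.53,-0.98,0],[0.53,-0.98,0]],"yaw":[0,0,0,0,0],"jaw":[0,0,0,0,0]}'
python3 to.py 0.435 -0.05 0.40
```

```text
time: 2.0
position: [0.4436, -0.2438, 0.405]
tool_rot: [-3.14, 0.089, -0.001]
ft_force: [-0.9, -0.7, -0.4]
grip_width: 1.001
grip_force: 0.0
frac [-0.098 -0.965  0.025] pos [ 0.4436 -0.2438  0.405 ] toolx [ 0.998 -0.057  0.001] z [ 0.001  0.    -1.   ] F [-0.9 -0.7 -0.4] t 2.0 q [ 0.81  0.03 -0.36  1.79  0.01  1.32 -1.19]
```

```bash
python3 -m jog '{"translation":[[0,-0.25,0],[0,-0.5,0],[-0.03,-0.8,0],[-0.05,-0.98,0],[-0.05,-0.98,0]],"yaw":[0,0,0,0,0],"jaw":[0,0,0,0,0]}'
python3 to.py 0.45 0.064 0.22
```

```text
time: 2.62
position: [0.4445, -0.0486, 0.4052]
tool_rot: [3.14, -0.092, 0.002]
ft_force: [-0.6, -0.8, -0.4]
grip_width: 1.0
grip_force: 0.0
frac [-0.007 -0.564  0.926] pos [ 0.4445 -0.0486  0.4052] toolx [ 0.998 -0.059  0.001] z [ 0.001 -0.001 -1.   ] F [-0.6 -0.8 -0.4] t 2.625 q [ 0.64 -0.11 -0.55  1.91 -0.06  1.33 -1.52]
```

```bash
python3 -m jog '{"translation":[[0,-0.3,0],[0,-0.56,0.1],[0,-0.56,0.4],[0,-0.56,0.7],[0,-0.56,0.92],[0,-0.56,0.92]],"yaw":[0,0,0,0,0,0],"jaw":[0,0,0,0,0,0]}'
python3 to.py 0.47 0.064 0.188
python3 - <<'E'
from h import *
p=ctrl.get_state()['position']
w=ctrl.get_image('wrist')['pixels'];t=ctrl.get_image('top')['pixels'][130:330,130:380]
a=np.hstack([cv2.resize(w,(400,300)),cv2.resize(t,(375,300))]);cv2.imwrite('pics/a.png',a)
E
```

```text
time: 3.38
position: [0.4501, 0.0597, 0.2178]
tool_rot: [-3.14, 0.101, 0.012]
ft_force: [-0.6, 0.1, 1.0]
grip_width: 0.997
grip_force: 0.0
frac [ 0.099 -0.028  0.148] pos [0.4501 0.0597 0.2178] toolx [ 0.998 -0.064 -0.008] z [-0.008  0.    -1.   ] F [-0.6  0.1  1. ] t 3.375 q [ 0.5   0.15 -0.72  2.1   0.12  0.94 -1.92]
```

View pics/a.png

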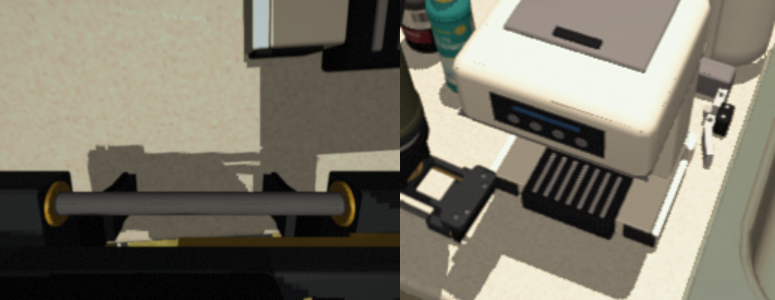

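The wrist view (left) shows the left bumper's front edge at (250–315, 55). The inner finger tip, at (280,185), lines up with the bumper's outer half. In the top view the gripper is beside the head and clear of it.

```bash
python3 -m jog '{"translation":[[0.05,0,0.08],[0.12,0,0.147],[0.2,0,0.147],[0.27,0,0.147],[0.27,0,0.147]],"yaw":[0,0,0,0,0],"jaw":[0,0,0,0,0]}'
python3 to.py 0.535 0.064 0.188
```

```text
time: 4.1
position: [0.5068, 0.0591, 0.1926]
tool_rot: [-3.14, 0.097, -0.004]
ft_force: [-0.5, -0.4, -0.3]
grip_width: 1.002
grip_force: 0.0
frac [ 0.139 -0.033  0.023] pos [0.5068 0.0591 0.1926] toolx [ 0.998 -0.061  0.003] z [ 0.003  0.    -1.   ] F [-0.5 -0.4 -0.3] t 4.1 q [ 0.44  0.32 -0.68  1.99  0.25  0.91 -2.  ]
```

```bash
python3 -m jog '{"translation":[[0.03,-0.02,0.015],[0.06,-0.02,0.015],[0.09,-0.02,0.015],[0.12,-0.02,0.015],[0.14,-0.02,0.015]],"yaw":[0,0,0,0,0],"jaw":[0,0,0,0,0]}'
python3 -m jog '{"translation":[[0.02,0,0],[0.04,0,0]],"yaw":[0,0],"jaw":[0,0]}'
python3 to.py 0.535 0.064 0.188
```

```text
time: 4.72
position: [0.5319, 0.0627, 0.1877]
tool_rot: [-3.139, 0.095, 0.009]
ft_force: [-5.6, 3.5, 2.8]
grip_width: 0.997
grip_force: 3.1
time: 4.97
position: [0.5398, 0.0624, 0.1875]
tool_rot: [-3.139, 0.095, 0.009]
ft_force: [-5.6, 3.1, 2.1]
grip_width: 1.0
grip_force: 2.8
frac [-0.024 -0.006 -0.003] pos [0.5398 0.0624 0.1875] toolx [ 0.998 -0.06  -0.006] z [-0.005  0.001 -1.   ] F [-5.6  3.1  2.1] t 4.975 q [ 0.41  0.39 -0.66  1.91  0.29  0.94 -2.02]
```

```bash
python3 -m jog '{"translation":[[0.025,0,0],[0.05,0,0],[0.05,0,0]],"yaw":[0,0,0],"jaw":[0,0,0]}'
python3 - <<'E'
from h import *
t=ctrl.get_image('top')['pixels'][165:310,170:370];s=ctrl.get_image('scene')['pixels'][165:305,180:370]
a=np.hstack([cv2.resize(x,(400,290),interpolation=cv2.INTER_CUBIC) for x in(t,s)]);cv2.imwrite('pics/b.png',a)
E
```

```text
time: 5.35
position: [0.5489, 0.0628, 0.1874]
tool_rot: [-3.138, 0.094, 0.013]
ft_force: [-8.2, 5.6, 3.2]
grip_width: 0.997
grip_force: 4.5
```

View pics/b.png

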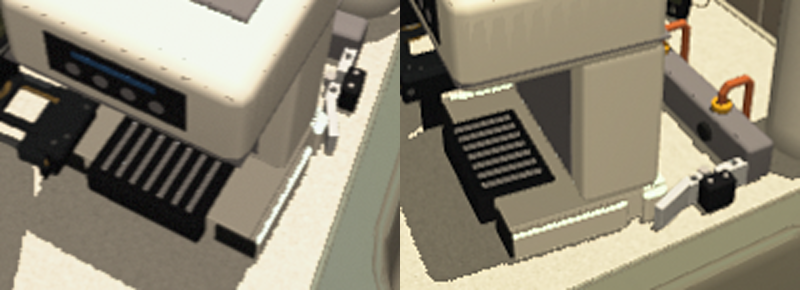

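Left corner has moved forward and the foot's right rear corner is near the right lead-in (scene half at (655,195)). I'll write an automatic pose tracker using optical flow on a box model.

```bash
cat > trk.py <<'E'
import sys
from h import *
from scipy.optimize import least_squares
B=[(-80,80,-115,115,0,36),(-84,-80,71,113,5,33),(-84,-80,-113,-71,5,33),(-96,-6,-61,61,0,40),(-6,74,-70,70,36,195),(-116,80,-105,105,195,290)]
D0=np.array([0.6159,-0.0942,0.0002]);K=np.array([0.783,-0.1005,-0.06])
def M(p): return R.from_euler('z',p[2]).as_matrix(),np.array([p[0],p[1],0])
def cast(o,d):
    best=None
    for i,b in enumerate(B):
        lo=np.array(b[::2])/1e3;hi=np.array(b[1::2])/1e3
        a=(lo-o)/d;c=(hi-o)/d;n=np.minimum(a,c).max();f=np.maximum(a,c).min()
        if n<f and (best is None or n<best[0]): best=(n,i)
    return None if best is None else (o+d*best[0],best[1])
def ind(p,K=K):
    c,s=np.cos(K[2]),np.sin(K[2]);v=p[:2]-K[:2]
    return np.round([1e3*(c*v[0]+s*v[1]),1e3*(c*v[1]-s*v[0]),np.degrees(p[2]-K[2])],1)
def track(g):
    obs=[]
    for n in('top','scene'):
        im=ctrl.get_image(n);a=cv2.cvtColor(cv2.imread(f'pics/{n}0.png'),6);b=cv2.cvtColor(im['pixels'],6)
        m=np.zeros_like(a);x0,y0,x1,y1=(165,95,340,300) if n=='top' else (160,98,310,292);m[y0:y1,x0:x1]=255
        q=cv2.goodFeaturesToTrack(a,250,.01,4,mask=m).reshape(-1,2)
        Rm,t=M(D0);Rg,tg=M(g);keep=[]
        for u in q:
            o,d=ray(im,u);h=cast(Rm.T@(o-t),Rm.T@d)
            if h: keep.append((u,h[0]))
        u=np.float32([k[0] for k in keep]);X=np.array([k[1] for k in keep])
        ini=np.float32([proj(im,Rg@x+tg) for x in X])
        kw=dict(winSize=(15,15),maxLevel=1,flags=cv2.OPTFLOW_USE_INITIAL_FLOW)
        v,st,er=cv2.calcOpticalFlowPyrLK(a,b,u[:,None],ini[:,None].copy(),**kw)
        w,s2,_=cv2.calcOpticalFlowPyrLK(b,a,v,u[:,None].copy(),**kw)
        ok=(st[:,0]==1)&(np.linalg.norm(w[:,0]-u,axis=1)<.7)
        off=np.array([proj(im,Rm@x+t) for x in X])-u
        obs+=[(im,X[i],v[i,0]+off[i]) for i in np.nonzero(ok)[0]]
    def f(p):
        Rm,t=M(p);return np.concatenate([proj(i,Rm@x+t)-v for i,x,v in obs])
    r=least_squares(f,g,loss='cauchy',f_scale=.5,x_scale=[.01,.01,.05]);e=np.abs(f(r.x))
    return r.x,len(obs),np.median(e),np.mean(e<1)
if __name__=='__main__':
    g=np.array([float(x) for x in sys.argv[1:4]])
    for _ in range(2):
        g,n,md,fr=track(g)
    print('pose',np.round(g,4),'n',n,round(md,2),round(fr,2),'in dock',ind(g))
E
python3 trk.py 0.628 -0.097 -0.10
```

```text
pose [ 0.6274 -0.1    -0.1047] n 145 0.48 0.74 in dock [-155.4   -8.9   -2.6]
```

```bash
python3 -m jog '{"translation":[[-0.25,0,0],[-0.52,0,0],[-0.52,0.25,0],[-0.51,0.55,0],[-0.49,0.85,0],[-0.48,1,0],[-0.48,1,0]],"yaw":[0,0,0,0,0,0,0],"jaw":[0,0,0,0,0,0,0]}'
python3 to.py 0.48 -0.246 0.188
```

```text
time: 6.52
position: [0.4433, -0.1362, 0.1885]
tool_rot: [3.139, -0.103, 0.001]
ft_force: [-0.4, 1.2, -0.1]
grip_width: 0.996
grip_force: 0.0
frac [0.219 0.536 0.003] pos [ 0.4433 -0.1362  0.1885] toolx [ 0.998 -0.066  0.001] z [ 0.    -0.001 -1.   ] F [-0.4  1.2 -0.1] t 6.525 q [ 0.78  0.2  -0.57  2.11  0.15  0.87 -1.52]
```

```bash
python3 -m jog '{"translation":[[0,0.25,0],[0,0.5,0],[0.08,0.54,0],[0.2,0.54,0],[0.3,0.54,0],[0.33,0.54,0]],"yaw":[0,0,0,0,0,0],"jaw":[0,0,0,0,0,0]}'
python3 to.py 0.54 -0.249 0.188
```

```text
time: 7.28
position: [0.5042, -0.2436, 0.1884]
tool_rot: [-3.139, 0.091, -0.001]
ft_force: [-1.0, 0.4, -0.3]
grip_width: 1.002
grip_force: 0.0
frac [0.18  0.016 0.002] pos [ 0.5042 -0.2436  0.1884] toolx [ 0.998 -0.058  0.001] z [ 0.001  0.001 -1.   ] F [-1.   0.4 -0.3] t 7.275 q [ 0.82  0.38 -0.49  1.88  0.22  0.93 -1.4 ]
```

```bash
python3 -m jog '{"translation":[[0.03,0.015,0],[0.06,0.015,0],[0.09,0.015,0],[0.12,0.015,0],[0.15,0.015,0],[0.17,0.015,0],[0.17,0.015,0]],"yaw":[0,0,0,0,0,0,0],"jaw":[0,0,0,0,0,0,0]}'
python3 trk.py 0.636 -0.098 -0.02; python3 to.py 0.54 -0.249 0.188
```

```text
time: 8.15
position: [0.5351, -0.2513, 0.1876]
tool_rot: [3.139, -0.096, -0.006]
ft_force: [-4.7, -2.7, -0.1]
grip_width: 0.996
grip_force: 2.2
pose [ 0.6369 -0.0964 -0.0215] n 68 0.47 0.63 in dock [-146.1   -4.7    2.2]
frac [ 0.024 -0.012 -0.002] pos [ 0.535  -0.2511  0.1877] toolx [ 0.998 -0.061 -0.003] z [-0.004 -0.001 -1.   ] F [-4.5 -2.9 -0.4] t 8.35 q [ 0.79  0.44 -0.48  1.8   0.24  0.96 -1.42]
```

```bash
cat > wf.py <<'E'
import sys
from trk import *
g=np.array([float(x) for x in sys.argv[2:5]]);out=[]
for n,(x,y) in(('top',(190,170)),('scene',(185,165))):
    im=ctrl.get_image(n);a=cv2.resize(im['pixels'],None,fx=4,fy=4,interpolation=cv2.INTER_CUBIC)
    cv2.imwrite(f'pics/{sys.argv[1]}_{n}.png',im['pixels'])
    def L(P,X,Y,c):
        Rm,t=M(P);p=[proj(im,Rm@(np.array(v)/1e3)+t)*4+1.5 for v in(X,Y)];cv2.line(a,*[tuple(int(round(k)) for k in q) for q in p],c,1)
    for bi in(1,2):
        b=B[bi];x0=b[0]
        c=[(x0,b[2],b[4]),(x0,b[3],b[4]),(x0,b[3],b[5]),(x0,b[2],b[5])]
        for i in range(4):L(g,c[i],c[(i+1)%4],(0,0,255))
    for s in(1,-1): L(g,(-80,s*115,36),(80,s*115,36),(0,0,255))
    for s in(1,-1):
        for z in(0,30): L(K,(-107,s*137,z),(-62,s*118,z),(255,0,0));L(K,(-62,s*118,z),(0,s*118,z),(255,0,0))
        L(K,(0,s*60-8,21),(0,s*60+8,21),(0,255,0))
    L(K,(0,-118,0),(0,118,0),(255,0,0))
    out.append(a[y*4:y*4+580,x*4:x*4+ (400 if 0 else 800)])
h=[cv2.resize(o,(800,580))[:, :] for o in out]
cv2.imwrite(f'pics/{sys.argv[1]}.png',np.vstack([h[0][140:440],h[1][150:450]]))
E
python3 wf.py c 0.6369 -0.0964 -0.0215
```

```text
(no output)
```

View pics/c.png

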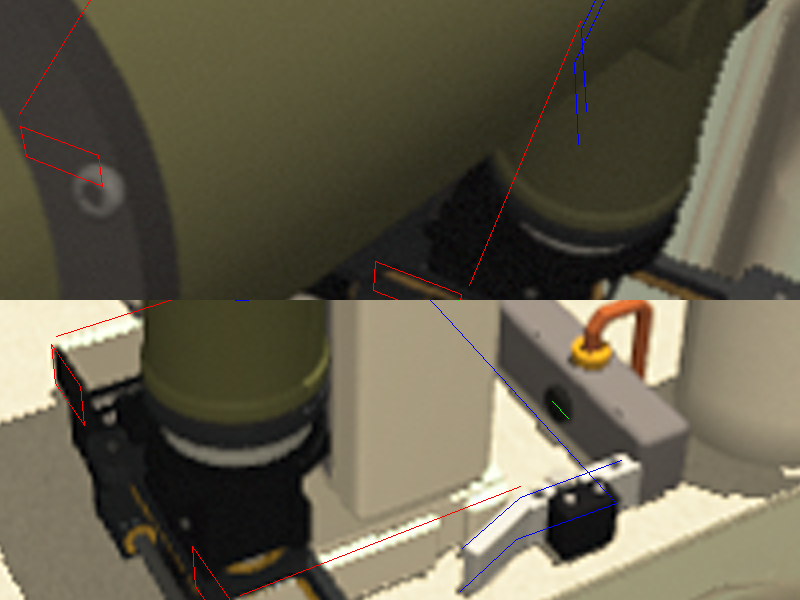

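The arm hides the top view here. In the scene half the model's red foot edge sits a few pixels off the real one, and the dock's blue lines fit. I'll track only after retreating.

```bash
python3 -m jog '{"translation":[[-0.25,0,0],[-0.48,0,0],[-0.48,-0.25,0],[-0.48,-0.5,0],[-0.48,-0.8,0],[-0.48,-1,0],[-0.48,-1,0]],"yaw":[0,0,0,0,0,0,0],"jaw":[0,0,0,0,0,0,0]}'
python3 trk.py 0.635 -0.096 -0.03; python3 to.py 0.46 0.063 0.188
```

```text
time: 9.32
position: [0.4533, -0.0408, 0.1889]
tool_rot: [-3.139, 0.085, -0.004]
ft_force: [0.1, -0.0, 0.3]
grip_width: 1.003
grip_force: 0.0
pose [ 0.6368 -0.0962 -0.0213] n 188 0.17 0.85 in dock [-146.2   -4.4    2.2]
frac [ 0.002 -0.545  0.002] pos [ 0.4529 -0.0457  0.1884] toolx [ 0.998 -0.062  0.001] z [ 0.001 -0.    -1.   ] F [-0.4 -0.4  0.6] t 9.525 q [ 0.65  0.2  -0.64  2.12  0.16  0.87 -1.72]
```

```bash
python3 -m jog '{"translation":[[0,-0.27,0],[0,-0.53,0],[0.12,-0.54,0],[0.26,-0.54,0],[0.38,-0.54,0],[0.42,-0.54,0]],"yaw":[0,0,0,0,0,0],"jaw":[0,0,0,0,0,0]}'
python3 -m jog '{"translation":[[0.03,0,0],[0.06,0,0],[0.09,0,0],[0.12,0,0],[0.14,0,0],[0.14,0,0]],"yaw":[0,0,0,0,0,0],"jaw":[0,0,0,0,0,0]}'
python3 to.py 0.44 0.063 0.188
```

```text
time: 10.28
position: [0.5444, 0.0564, 0.1881]
tool_rot: [-3.14, 0.1, -0.0]
ft_force: [-0.5, 0.6, -0.0]
grip_width: 0.999
grip_force: 0.0
time: 11.02
position: [0.5672, 0.0606, 0.1871]
tool_rot: [-3.137, 0.09, 0.015]
ft_force: [-9.0, 6.5, 0.7]
grip_width: 0.997
grip_force: 5.8
frac [-0.636  0.024  0.002] pos [0.5672 0.0606 0.1871] toolx [ 0.998 -0.057 -0.01 ] z [-0.01   0.004 -1.   ] F [-9.   6.5  0.7] t 11.025 q [ 0.4   0.45 -0.65  1.85  0.32  0.96 -2.02]
```

```bash
python3 -m jog '{"translation":[[-0.25,0,0],[-0.5,0,0],[-0.6,0.15,0],[-0.6,0.45,0],[-0.58,0.75,0],[-0.57,1,0],[-0.57,1,0]],"yaw":[0,0,0,0,0,0,0],"jaw":[0,0,0,0,0,0,0]}'
python3 trk.py 0.645 -0.098 -0.11; python3 to.py 0.45 -0.249 0.188
```

```text
time: 11.9
position: [0.4441, -0.1408, 0.1884]
tool_rot: [3.138, -0.108, -0.0]
ft_force: [-1.0, 0.9, 0.8]
grip_width: 0.999
grip_force: 0.0
pose [ 0.6447 -0.0934 -0.0807] n 125 0.39 0.78 in dock [-138.5   -1.2   -1.2]
frac [0.058 0.567 0.001] pos [ 0.445  -0.1351  0.1883] toolx [ 0.998 -0.059 -0.   ] z [-0.  0. -1.] F [-0.2  0.1 -0.5] t 12.1 q [ 0.79  0.21 -0.59  2.1   0.15  0.87 -1.52]
```

```bash
python3 -m jog '{"translation":[[0,0.27,0],[0,0.54,0],[0.12,0.55,0],[0.26,0.55,0],[0.38,0.55,0],[0.42,0.55,0]],"yaw":[0,0,0,0,0,0],"jaw":[0,0,0,0,0,0]}'
python3 -m jog '{"translation":[[0.03,0.01,0],[0.06,0.01,0],[0.09,0.01,0],[0.12,0.01,0],[0.15,0.01,0],[0.17,0.01,0],[0.17,0.01,0]],"yaw":[0,0,0,0,0,0,0],"jaw":[0,0,0,0,0,0,0]}'
python3 to.py 0.44 -0.249 0.188
```

```text
time: 12.85
position: [0.5239, -0.2493, 0.1884]
tool_rot: [-3.139, 0.089, -0.001]
ft_force: [-0.5, -0.4, 0.2]
grip_width: 1.0
grip_force: 0.0
time: 13.72
position: [0.5565, -0.2553, 0.1883]
tool_rot: [-3.14, 0.095, -0.0]
ft_force: [-0.8, -0.0, 0.7]
grip_width: 1.001
grip_force: 0.0
frac [-0.583  0.004  0.002] pos [ 0.5565 -0.2553  0.1883] toolx [ 0.998 -0.06   0.   ] z [ 0.  0. -1.] F [-0.8 -0.   0.7] t 13.725 q [ 0.78  0.48 -0.49  1.75  0.26  0.98 -1.44]
```

```bash
python3 -m jog '{"translation":[[-0.25,0,0],[-0.5,0,0],[-0.58,-0.15,0],[-0.58,-0.45,0],[-0.58,-0.75,0],[-0.57,-1,0],[-0.57,-1,0]],"yaw":[0,0,0,0,0,0,0],"jaw":[0,0,0,0,0,0,0]}'
python3 trk.py 0.655 -0.096 -0.02; python3 to.py 0.45 0.06 0.188
```

```text
time: 14.6
position: [0.4546, -0.0448, 0.1887]
tool_rot: [-3.14, 0.083, -0.001]
ft_force: [-1.4, -1.3, 0.0]
grip_width: 0.996
grip_force: 0.0
pose [ 0.6447 -0.0932 -0.0802] n 151 0.37 0.81 in dock [-138.4   -1.    -1.2]
frac [-0.056 -0.548  0.001] pos [ 0.4544 -0.0502  0.1883] toolx [ 0.998 -0.063 -0.   ] z [-0.    -0.001 -1.   ] F [-0.4 -0.5 -0.2] t 14.8 q [ 0.67  0.2  -0.66  2.12  0.16  0.87 -1.72]
```

```bash
python3 -m jog '{"translation":[[0,0.27,0],[0,0.55,0],[0,0.85,0],[0.06,0.9,0],[0.2,0.9,0],[0.35,0.9,0],[0.42,0.9,0]],"yaw":[0,0,0,0,0,0,0],"jaw":[0,0,0,0,0,0,0]}'
python3 -m jog '{"translation":[[0.03,0,0],[0.06,0,0],[0.09,0,0],[0.12,0,0],[0.15,0,0],[0.17,0,0],[0.17,0,0]],"yaw":[0,0,0,0,0,0,0],"jaw":[0,0,0,0,0,0,0]}'
python3 to.py 0.44 -0.249 0.188
```

```text
time: 15.68
position: [0.5286, -0.2337, 0.1882]
tool_rot: [-3.139, 0.096, -0.001]
ft_force: [0.4, -0.4, 1.2]
grip_width: 1.001
grip_force: 0.0
time: 16.55
position: [0.558, -0.2382, 0.1877]
tool_rot: [3.137, -0.098, -0.015]
ft_force: [-9.4, -4.4, 5.0]
grip_width: 1.002
grip_force: 4.7
frac [-0.585  0.091  0.004] pos [ 0.558  -0.2382  0.1877] toolx [ 0.998 -0.062 -0.009] z [-0.009 -0.003 -1.   ] F [-9.4 -4.4  5. ] t 16.55 q [ 0.76  0.48 -0.5   1.76  0.27  0.98 -1.48]
```

```bash
python3 -m jog '{"translation":[[-0.25,0,0],[-0.5,0,0],[-0.58,-0.15,0],[-0.58,-0.45,0],[-0.58,-0.75,0],[-0.57,-1,0],[-0.57,-1,0]],"yaw":[0,0,0,0,0,0,0],"jaw":[0,0,0,0,0,0,0]}'
python3 trk.py 0.655 -0.094 -0.02; python3 to.py 0.45 0.056 0.188
```

```text
time: 17.42
position: [0.4595, -0.0251, 0.1887]
tool_rot: [-3.14, 0.084, -0.001]
ft_force: [0.9, 0.4, -0.1]
grip_width: 0.999
grip_force: 0.0
pose [ 0.6551 -0.0896  0.0109] n 190 0.29 0.81 in dock [-128.3    3.2    4.1]
frac [-0.074 -0.429  0.001] pos [ 0.4595 -0.0306  0.1883] toolx [ 0.998 -0.063 -0.   ] z [-0.    -0.001 -1.   ] F [ 0.5 -0.8  0.5] t 17.625 q [ 0.64  0.21 -0.67  2.11  0.17  0.87 -1.77]
```

```bash
python3 -m jog '{"translation":[[0,-0.27,0],[0,-0.46,0],[0.12,-0.47,0],[0.26,-0.47,0],[0.38,-0.47,0],[0.44,-0.47,0]],"yaw":[0,0,0,0,0,0],"jaw":[0,0,0,0,0,0]}'
python3 -m jog '{"translation":[[0.03,0,0],[0.06,0,0],[0.09,0,0],[0.12,0,0],[0.15,0,0],[0.18,0,0],[0.18,0,0]],"yaw":[0,0,0,0,0,0,0],"jaw":[0,0,0,0,0,0,0]}'
```

```text
time: 18.38
position: [0.5544, 0.0574, 0.188]
tool_rot: [3.14, -0.1, -0.0]
ft_force: [0.3, -0.4, -0.7]
grip_width: 1.001
grip_force: 0.0
time: 19.25
position: [0.586, 0.0605, 0.1869]
tool_rot: [-3.137, 0.092, 0.014]
ft_force: [-7.6, 4.9, 0.7]
grip_width: 1.0
grip_force: 4.2
```

```bash
python3 -m jog '{"translation":[[-0.25,0,0],[-0.5,0,0],[-0.68,0.15,0],[-0.68,0.45,0],[-0.66,0.75,0],[-0.65,1,0],[-0.65,1,0]],"yaw":[0,0,0,0,0,0,0],"jaw":[0,0,0,0,0,0,0]}'
python3 trk.py 0.665 -0.093 -0.09; python3 to.py 0.45 -0.241 0.188
```

```text
time: 20.12
position: [0.4465, -0.1388, 0.1885]
tool_rot: [3.138, -0.107, 0.0]
ft_force: [0.6, -0.1, -0.2]
grip_width: 1.003
grip_force: 0.0
pose [ 0.6677 -0.0911 -0.0635] n 124 0.32 0.84 in dock [-115.7    2.4   -0.2]
frac [0.045 0.537 0.001] pos [ 0.4472 -0.1332  0.1883] toolx [ 0.998 -0.058 -0.   ] z [-0.  0. -1.] F [-0.3  1.7 -0.8] t 20.325 q [ 0.81  0.22 -0.61  2.1   0.16  0.87 -1.53]
```

```bash
python3 -m jog '{"translation":[[0,0.27,0],[0,0.46,0],[0.12,0.47,0],[0.3,0.47,0],[0.45,0.47,0],[0.53,0.47,0]],"yaw":[0,0,0,0,0,0],"jaw":[0,0,0,0,0,0]}'
python3 -m jog '{"translation":[[0.03,0,0],[0.06,0,0],[0.09,0,0],[0.12,0,0],[0.15,0,0],[0.17,0,0],[0.17,0,0]],"yaw":[0,0,0,0,0,0,0],"jaw":[0,0,0,0,0,0,0]}'
```

```text
time: 21.08
position: [0.5495, -0.2325, 0.1884]
tool_rot: [-3.139, 0.089, -0.002]
ft_force: [-0.8, -0.5, 0.4]
grip_width: 1.0
grip_force: 0.0
time: 21.95
position: [0.5777, -0.24, 0.1878]
tool_rot: [3.136, -0.098, -0.016]
ft_force: [-11.4, -5.4, 5.7]
grip_width: 0.998
grip_force: 5.6
```

```bash
python3 -m jog '{"translation":[[-0.25,0,0],[-0.5,0,0],[-0.68,-0.15,0],[-0.68,-0.45,0],[-0.68,-0.75,0],[-0.67,-1,0],[-0.67,-1,0]],"yaw":[0,0,0,0,0,0,0],"jaw":[0,0,0,0,0,0,0]}'
python3 trk.py 0.678 -0.092 -0.00; python3 to.py 0.45 0.056 0.188
```

```text
time: 22.82
position: [0.4597, -0.0251, 0.1888]
tool_rot: [-3.14, 0.083, -0.002]
ft_force: [0.1, -0.6, 0.1]
grip_width: 0.999
grip_force: 0.0
pose [ 0.6745 -0.0903  0.0101] n 157 0.3 0.84 in dock [-108.9    3.6    4. ]
frac [-0.075 -0.429  0.001] pos [ 0.4596 -0.0305  0.1883] toolx [ 0.998 -0.063 -0.   ] z [-0.    -0.001 -1.   ] F [ 0.3 -0.1  1.2] t 23.025 q [ 0.66  0.22 -0.69  2.11  0.18  0.87 -1.77]
```

```bash
python3 -m jog '{"translation":[[0,-0.27,0],[0,-0.46,0],[0.12,-0.47,0],[0.3,-0.47,0],[0.45,-0.47,0],[0.54,-0.47,0]],"yaw":[0,0,0,0,0,0],"jaw":[0,0,0,0,0,0]}'
python3 -m jog '{"translation":[[0.03,0,0],[0.06,0,0],[0.09,0,0],[0.12,0,0],[0.15,0,0],[0.17,0,0],[0.17,0,0]],"yaw":[0,0,0,0,0,0,0],"jaw":[0,0,0,0,0,0,0]}'
```

```text
time: 23.78
position: [0.5748, 0.0557, 0.1879]
tool_rot: [3.139, -0.101, -0.0]
ft_force: [-1.0, 0.9, -0.6]
grip_width: 1.003
grip_force: 0.0
time: 24.65
position: [0.6038, 0.0592, 0.1871]
tool_rot: [-3.137, 0.093, 0.014]
ft_force: [-7.8, 5.6, 0.9]
grip_width: 1.001
grip_force: 4.3
```

```bash
python3 -m jog '{"translation":[[-0.25,0,0],[-0.5,0,0],[-0.74,0.1,0],[-0.77,0.4,0],[-0.75,0.75,0],[-0.74,1,0],[-0.74,1,0]],"yaw":[0,0,0,0,0,0,0],"jaw":[0,0,0,0,0,0,0]}'
python3 trk.py 0.685 -0.093 -0.07; python3 to.py 0.45 -0.241 0.188
```

```text
time: 25.52
position: [0.4461, -0.1397, 0.1884]
tool_rot: [3.137, -0.11, -0.0]
ft_force: [-0.2, 0.0, 1.0]
grip_width: 1.002
grip_force: 0.0
pose [ 0.686  -0.0916 -0.0541] n 123 0.35 0.81 in dock [-97.3   3.1   0.3]
frac [0.046 0.536 0.001] pos [ 0.4471 -0.1334  0.1883] toolx [ 0.998 -0.059 -0.   ] z [-0.  0. -1.] F [-0.1 -0.   0.1] t 25.725 q [ 0.83  0.22 -0.64  2.1   0.17  0.87 -1.54]
```

```bash
python3 -m jog '{"translation":[[0,0.27,0],[0,0.46,0],[0.14,0.47,0],[0.35,0.47,0],[0.52,0.47,0],[0.62,0.47,0],[0.62,0.47,0]],"yaw":[0,0,0,0,0,0,0],"jaw":[0,0,0,0,0,0,0]}'
python3 -m jog '{"translation":[[0.02,0,0],[0.04,0,0],[0.06,0,0],[0.08,0,0],[0.1,0,0],[0.12,0,0],[0.12,0,0]],"yaw":[0,0,0,0,0,0,0],"jaw":[0,0,0,0,0,0,0]}'
```

```text
time: 26.6
position: [0.5669, -0.2335, 0.1882]
tool_rot: [-3.139, 0.089, -0.001]
ft_force: [-0.4, 0.1, -0.0]
grip_width: 1.002
grip_force: 0.0
time: 27.48
position: [0.5878, -0.2387, 0.1878]
tool_rot: [3.139, -0.096, -0.008]
ft_force: [-5.9, -1.4, 2.5]
grip_width: 1.001
grip_force: 2.7
```

```bash
python3 -m jog '{"translation":[[-0.25,0,0],[-0.5,0,0],[-0.74,-0.1,0],[-0.75,-0.4,0],[-0.75,-0.75,0],[-0.74,-1,0],[-0.74,-1,0]],"yaw":[0,0,0,0,0,0,0],"jaw":[0,0,0,0,0,0,0]}'
python3 trk.py 0.692 -0.092 -0.01; python3 to.py 0.45 0.056 0.188
```

```text
time: 28.35
position: [0.4542, -0.0241, 0.189]
tool_rot: [-3.139, 0.082, -0.003]
ft_force: [0.3, -0.2, 0.2]
grip_width: 1.0
grip_force: 0.0
pose [ 0.6891 -0.0907 -0.023 ] n 153 0.29 0.87 in dock [-94.3   4.2   2.1]
frac [-0.046 -0.429  0.001] pos [ 0.4538 -0.0302  0.1883] toolx [ 0.998 -0.063 -0.   ] z [-0.    -0.001 -1.   ] F [-0.4  0.  -0.2] t 28.55 q [ 0.69  0.21 -0.72  2.12  0.18  0.87 -1.77]
```

```bash
python3 -m jog '{"translation":[[0,-0.27,0],[0,-0.47,0],[0.14,-0.48,0],[0.35,-0.48,0],[0.52,-0.48,0],[0.67,-0.48,0],[0.67,-0.48,0]],"yaw":[0,0,0,0,0,0,0],"jaw":[0,0,0,0,0,0,0]}'
python3 -m jog '{"translation":[[0.02,0,0],[0.04,0,0],[0.06,0,0],[0.08,0,0],[0.1,0,0],[0.12,0,0],[0.12,0,0]],"yaw":[0,0,0,0,0,0,0],"jaw":[0,0,0,0,0,0,0]}'
```

```text
time: 29.42
position: [0.5953, 0.0562, 0.1878]
tool_rot: [-3.14, 0.103, -0.001]
ft_force: [-0.2, -0.0, 0.2]
grip_width: 1.002
grip_force: 0.0
time: 30.3
position: [0.612, 0.0601, 0.187]
tool_rot: [3.139, -0.088, -0.024]
ft_force: [-19.1, 3.2, 10.3]
grip_width: 1.001
grip_force: 4.6
```

```bash
python3 -m jog '{"translation":[[-0.25,0,0],[-0.5,0,0],[-0.78,0.05,0],[-0.8,0.35,0],[-0.8,0.7,0],[-0.79,1,0],[-0.79,1,0]],"yaw":[0,0,0,0,0,0,0],"jaw":[0,0,0,0,0,0,0]}'
python3 trk.py 0.695 -0.092 -0.06; python3 to.py 0.45 -0.241 0.188
```

```text
time: 31.18
position: [0.4466, -0.1376, 0.1887]
tool_rot: [3.137, -0.108, 0.001]
ft_force: [-0.2, 0.8, 0.4]
grip_width: 1.002
grip_force: 0.0
pose [ 0.6944 -0.0913 -0.0613] n 117 0.34 0.81 in dock [-88.9   3.9  -0.1]
frac [0.045 0.547 0.002] pos [ 0.4475 -0.1313  0.1884] toolx [ 0.998 -0.059  0.   ] z [ 0.  0. -1.] F [ 0.4  0.6 -0.7] t 31.375 q [ 0.86  0.23 -0.67  2.1   0.18  0.87 -1.55]
```

```bash
python3 -m jog '{"translation":[[0,0.27,0],[0,0.46,0],[0.14,0.47,0],[0.35,0.47,0],[0.52,0.47,0],[0.66,0.47,0],[0.66,0.47,0]],"yaw":[0,0,0,0,0,0,0],"jaw":[0,0,0,0,0,0,0]}'
python3 -m jog '{"translation":[[0.02,0,0],[0.04,0,0],[0.06,0,0],[0.08,0,0],[0.1,0,0],[0.11,0,0],[0.11,0,0]],"yaw":[0,0,0,0,0,0,0],"jaw":[0,0,0,0,0,0,0]}'
```

```text
time: 32.25
position: [0.5757, -0.2314, 0.1884]
tool_rot: [-3.139, 0.088, -0.003]
ft_force: [-1.5, 0.6, -0.0]
grip_width: 0.999
grip_force: 0.0
time: 33.12
position: [0.5944, -0.2367, 0.1881]
tool_rot: [3.139, -0.096, -0.006]
ft_force: [-4.9, -1.6, 2.4]
grip_width: 1.0
grip_force: 2.3
```

```bash
python3 -m jog '{"translation":[[0.02,0,0],[0.04,0,0],[0.05,0,0],[0.05,0,0]],"yaw":[0,0,0,0],"jaw":[0,0,0,0]}'
python3 -m jog '{"translation":[[-0.25,0,0],[-0.5,0,0],[-0.78,-0.05,0],[-0.8,-0.35,0],[-0.8,-0.7,0],[-0.79,-1,0],[-0.79,-1,0]],"yaw":[0,0,0,0,0,0,0],"jaw":[0,0,0,0,0,0,0]}'
python3 trk.py 0.698 -0.092 -0.03; python3 wf.py d 0.698 -0.092 -0.03
python3 - <<'E'
import cv2,numpy as np
s=cv2.imread('pics/d_scene.png')[165:285,200:370];t=cv2.imread('pics/d_top.png')[150:290,200:370]
cv2.imwrite('pics/e.png',np.hstack([cv2.resize(s,(400,282),interpolation=2),cv2.resize(t,(400,282),interpolation=2)]))
E
python3 to.py 0.45 0.056 0.188
```

```text
time: 33.62
position: [0.6021, -0.2378, 0.1877]
tool_rot: [3.138, -0.096, -0.018]
ft_force: [-14.5, -2.1, 10.5]
grip_width: 0.998
grip_force: 7.0
time: 34.5
position: [0.4603, -0.0222, 0.189]
tool_rot: [-3.139, 0.082, -0.003]
ft_force: [1.1, -0.7, -0.0]
grip_width: 1.002
grip_force: 0.0
pose [ 0.701  -0.0897 -0.0134] n 150 0.33 0.84 in dock [-82.5   5.9   2.7]
frac [-0.076 -0.42   0.001] pos [ 0.4599 -0.0288  0.1882] toolx [ 0.998 -0.063 -0.   ] z [-0. -0. -1.] F [ 0.3  0.2 -0.5] t 34.8 q [ 0.71  0.23 -0.75  2.11  0.2   0.88 -1.79]
```

View pics/e.png

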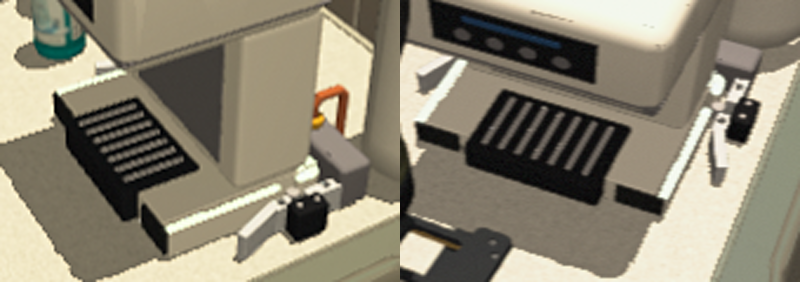

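The foot is now between the rails with its right rear next to the dock block (left half, (315,175)). The gripper is clear. Now the left corner.

```bash
python3 -m jog '{"translation":[[0,-0.27,0],[0,-0.46,0],[0.14,-0.47,0],[0.35,-0.47,0],[0.52,-0.47,0],[0.68,-0.47,0],[0.68,-0.47,0]],"yaw":[0,0,0,0,0,0,0],"jaw":[0,0,0,0,0,0,0]}'
python3 -m jog '{"translation":[[0.02,0,0],[0.04,0,0],[0.06,0,0],[0.08,0,0],[0.08,0,0]],"yaw":[0,0,0,0,0],"jaw":[0,0,0,0,0]}'
python3 -m jog '{"translation":[[0.01,0,0],[0.02,0,0],[0.02,0,0]],"yaw":[0,0,0],"jaw":[0,0,0]}'
```

```text
time: 35.67
position: [0.6033, 0.0564, 0.1879]
tool_rot: [-3.139, 0.101, -0.001]
ft_force: [0.4, -0.3, -0.6]
grip_width: 0.998
grip_force: 0.0
time: 36.3
position: [0.6121, 0.0586, 0.1862]
tool_rot: [3.137, -0.085, -0.023]
ft_force: [-18.9, -1.6, 5.7]
grip_width: 1.003
grip_force: 0.0
time: 36.67
position: [0.6132, 0.0591, 0.1851]
tool_rot: [3.135, -0.079, -0.036]
ft_force: [-29.1, -3.4, 9.0]
grip_width: 1.0
grip_force: 0.1
```

```bash
python3 -m jog '{"translation":[[-0.25,0,0.0],[-0.5,0,0],[-0.78,0.05,0],[-0.83,0.35,0],[-0.83,0.7,0],[-0.82,1,0],[-0.82,1,0]],"yaw":[0,0,0,0,0,0,0],"jaw":[0,0,0,0,0,0,0]}'
python3 trk.py 0.701 -0.092 -0.04;python3 to.py 0.45 -0.241 0.188
```

```text
time: 37.55
position: [0.4446, -0.1375, 0.1887]
tool_rot: [3.137, -0.109, 0.001]
ft_force: [1.3, 0.8, -1.4]
grip_width: 1.0
grip_force: 0.0
pose [ 0.701  -0.0897 -0.0133] n 122 0.43 0.8 in dock [-82.6   5.9   2.7]
frac [0.055 0.547 0.002] pos [ 0.4455 -0.1311  0.1884] toolx [ 0.998 -0.059  0.   ] z [ 0.  0. -1.] F [0.2 0.8 0.5] t 37.75 q [ 0.89  0.23 -0.7   2.1   0.19  0.88 -1.56]
```

```bash
python3 -m jog '{"translation":[[0,0.27,0],[0,0.46,0],[0.14,0.47,0],[0.35,0.47,0],[0.55,0.47,0],[0.72,0.47,0],[0.72,0.47,0]],"yaw":[0,0,0,0,0,0,0],"jaw":[0,0,0,0,0,0,0]}'
python3 -m jog '{"translation":[[0.02,0,0],[0.04,0,0],[0.06,0,0],[0.08,0,0],[0.08,0,0]],"yaw":[0,0,0,0,0],"jaw":[0,0,0,0,0]}'
python3 - <<'E'
import sys;sys.argv=['']
from h import *
from scipy.optimize import least_squares
ims={n:ctrl.get_image(n) for n in('top','scene')}
C={'top':(200,150,2.353,2.014),'scene':(200,165,2.353,2.35)}
o=[('top',(17,122),(-84,113,33)),('top',(62,134),(-84,71,33)),('top',(60,150),(-84,71,5)),('top',(18,138),(-84,113,5)),('top',(216,183),(-84,-71,33)),('top',(264,193),(-84,-113,33)),('top',(262,213),(-84,-113,5)),('top',(216,202),(-84,-71,5)),
('scene',(55,92),(-84,113,33)),('scene',(143,203),(-84,-71,33)),('scene',(168,232),(-84,-113,33)),('scene',(168,252),(-84,-113,5)),('scene',(143,228),(-84,-71,5))]
def f(p):
    c,s=np.cos(p[2]),np.sin(p[2]);e=[]
    for n,u,X in o:
        X=np.array(X)/1e3;x,y,a,b=C[n]
        e+=list(proj(ims[n],[p[0]+c*X[0]-s*X[1],p[1]+s*X[0]+c*X[1],X[2]])-(x+u[0]/a,y+u[1]/b))
    return np.array(e)
r=least_squares(f,[.7,-.09,-.03],loss='soft_l1');print(r.x,np.round(f(r.x),1))
E
```

```text
time: 38.62
position: [0.5862, -0.232, 0.1884]
tool_rot: [-3.138, 0.088, -0.004]
ft_force: [-0.8, 0.4, 0.1]
grip_width: 0.998
grip_force: 0.0
time: 39.25
position: [0.5995, -0.2361, 0.1884]
tool_rot: [3.14, -0.095, 0.0]
ft_force: [-0.8, 0.1, 0.2]
grip_width: 1.001
grip_force: 0.0
[ 0.70206762 -0.08991984 -0.0096335 ] [-0.5 -0.4 -0.7  0.3  1.   0.2  0.3 -0.4  1.1 -0.4  1.5  2.   1.1 -0.4
  0.3 -2.2 -1.5 -0.7 -0.4 -0.8 -0.7 -0.5 -0.8  1.  -0.3 -1.5]
```

```bash
python3 -m jog '{"translation":[[0.01,0,0],[0.02,0,0],[0.03,0,0],[0.04,0,0],[0.04,0,0]],"yaw":[0,0,0,0,0],"jaw":[0,0,0,0,0]}'
python3 - <<'E'
import cv2,numpy as np
T=cv2.imread('pics/d_top.png');S=cv2.imread('pics/d_scene.png');S0=cv2.imread('pics/scene0.png')
f=lambda a,x,y:cv2.resize(a[y:y+37,x:x+50],(400,296),interpolation=cv2.INTER_CUBIC)
cv2.imwrite('pics/f.png',np.vstack([np.hstack([f(T,200,160),f(T,325,168)]),np.hstack([f(S,225,180),f(S0,298,240)])]))
E
```

```text
time: 39.98
position: [0.603, -0.2363, 0.1876]
tool_rot: [-3.14, 0.093, 0.026]
ft_force: [-19.6, 2.4, 13.9]
grip_width: 1.003
grip_force: 9.6
```

View pics/f.png

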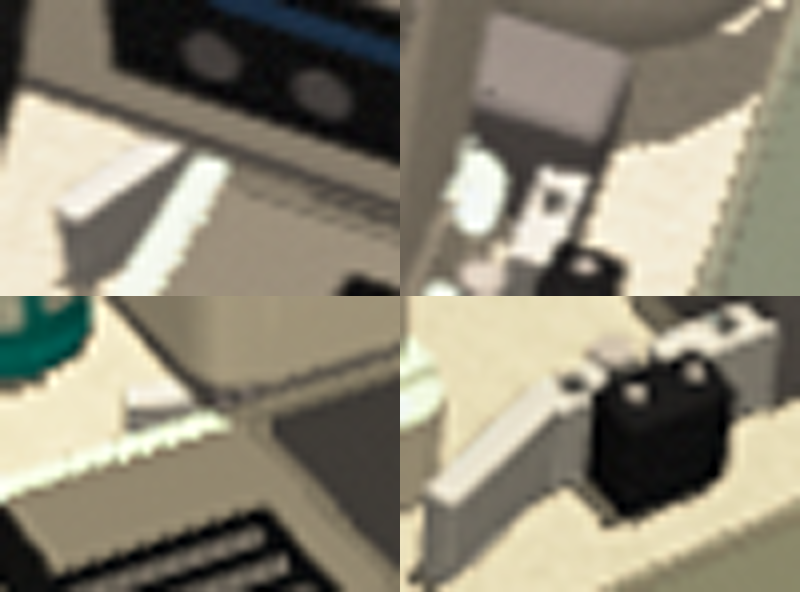

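Panel 1 shows the left lead-in tip at (80,220) and panel 4 the right lead-in tip at (430,488). I'll refit the dock using both sides.

Run:
```python
from trk import *
ims={n:ctrl.get_image(n) for n in('top','scene')}
o=[('scene',(325,228),(0,-60,21)),('scene',(301.75,264.8),(-107,-137,30)),('scene',(300.9,275.5),(-107,-137,0)),('scene',(317.6,250.7),(-62,-118,30)),('top',(334.2,242),(-107,-137,0)),('top',(335,233.7),(-107,-137,30)),
('top',(209.9,187.7),(-107,137,30)),('top',(209,195.8),(-107,137,0)),('scene',(241.3,193.5),(-107,137,30))]
def f(p):
    Rm,t=M(p);return np.concatenate([proj(ims[n],Rm@(np.array(X)/1e3)+t)-u for n,u,X in o])
r=least_squares(f,K,loss='soft_l1');print(r.x,np.round(f(r.x),1))
for P in([.701,-.0897,-.0134],[.702,-.0899,-.0096]): print(ind(np.array(P),r.x))
Rm,t=M(r.x)
for n,u,X in o: print(n,X,np.round((Rm.T@(atz(ims[n],u,X[2]/1e3)-t))*1e3,1))
```

```text
[ 0.78020604 -0.09758687 -0.02775033] [-1.4  1.  -0.7 -0.8 -0.6 -0.7 -2.8  0.2  0.5 -1.8  1.6 -1.7  1.3 -0.4
  3.4  0.3 -1.  -0.3]
[-79.4   5.7   0.8]
[-78.4   5.5   1. ]
scene (0, -60, 21) [  4.6 -58.7  21. ]
scene (-107, -137, 30) [-106.9 -139.5   30. ]
scene (-107, -137, 0) [-107.1 -139.3    0. ]
scene (-62, -118, 30) [ -56.5 -120.2   30. ]
top (-107, -137, 0) [-111.4 -137.3    0. ]
top (-107, -137, 30) [-112.  -135.4   30. ]
top (-107, 137, 30) [-108.9  139.    30. ]
top (-107, 137, 0) [-109.3  143.9    0. ]
scene (-107, 137, 30) [-105.5  134.8   30. ]
```

```bash
python3 -m jog '{"translation":[[0.01,0,0],[0.02,0,0],[0.02,0,0]],"yaw":[0,0,0],"jaw":[0,0,0]}'
python3 -m jog '{"translation":[[-0.25,0,0],[-0.5,0,0],[-0.78,-0.05,0],[-0.81,-0.35,0],[-0.81,-0.7,0],[-0.8,-1,0],[-0.8,-1,0]],"yaw":[0,0,0,0,0,0,0],"jaw":[0,0,0,0,0,0,0]}'
python3 trk.py 0.701 -0.0897 -0.0134
python3 to.py 0.45 0.056 0.188
```

```text
time: 40.45
position: [0.6046, -0.2365, 0.1874]
tool_rot: [-3.14, 0.092, 0.039]
ft_force: [-29.8, 3.2, 22.1]
grip_width: 1.003
grip_force: 14.5
time: 41.32
position: [0.4641, -0.0224, 0.189]
tool_rot: [-3.139, 0.082, -0.003]
ft_force: [-0.6, -0.6, -0.2]
grip_width: 1.003
grip_force: 0.0
pose [ 0.701  -0.0896 -0.0129] n 149 0.32 0.86 in dock [-82.5   6.    2.7]
frac [-0.096 -0.418  0.001] pos [ 0.4639 -0.0286  0.1883] toolx [ 0.998 -0.062  0.   ] z [-0.    -0.001 -1.   ] F [-0.3 -0.7 -0.1] t 41.525 q [ 0.72  0.24 -0.77  2.1   0.22  0.88 -1.81]
```

Run:
```python
from h import *
T=ctrl.get_image('top')['pixels'];S=ctrl.get_image('scene')['pixels'];T0=cv2.imread('pics/top0.png');S0=cv2.imread('pics/scene0.png')
f=lambda a,x,y:cv2.resize(a[y:y+37,x:x+50],(400,296),interpolation=cv2.INTER_CUBIC)
cv2.imwrite('pics/g.png',np.vstack([np.hstack([f(S0,305,230),f(S,305,230)]),np.hstack([f(T0,320,188),f(T,320,188)])]))
```

```text
(no output)
```

View pics/g.png

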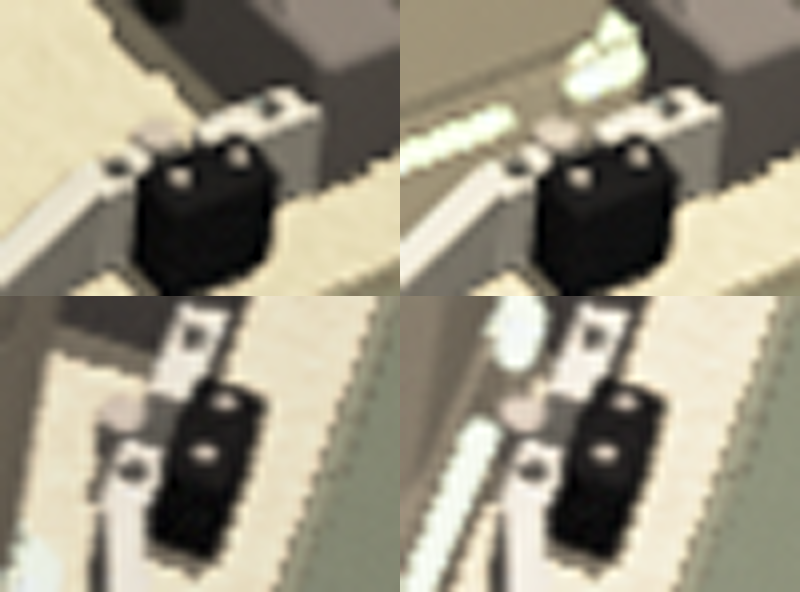

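The right roller sits in the notch gap, in the same place as when sprung out (panel 2, (555,130)). The left catch is hidden, so I'll check squareness from the two copper pipes, which should be 120 mm apart, using colour segmentation.

Run:
```python
from h import *
im=ctrl.get_image('scene')
for nm,a in(('0',cv2.imread('pics/scene0.png')),('now',im['pixels'])):
    h=cv2.cvtColor(a,cv2.COLOR_BGR2HSV)
    for lab,lo,hi in(('copper',(4,110,60),(17,255,255)),('brass',(18,170,120),(28,255,255))):
        m=cv2.inRange(h,lo,hi);m[:160]=0;m[260:]=0;m[:,:295]=0;m[:,360:]=0
        n,_,st,c=cv2.connectedComponentsWithStats(m)
        for i in range(1,n):
            if st[i][4]>5: print(nm,lab,st[i],c[i].round(1))
def yaw(l,r):
    a=atz(im,l,.06);b=atz(im,r,.06);v=a-b;return np.arctan2(-v[0],v[1]),np.linalg.norm(v)
print(yaw((315.75,175.5),(346.25,202.5)),yaw((304.3,188.8),(333,215.8)))
# block front-top edge, fitted: Canny lines
e=cv2.Canny(cv2.GaussianBlur(cv2.cvtColor(cv2.imread('pics/scene0.png'),6),(3,3),0),30,80)[185:260,300:360]
for l in cv2.HoughLinesP(e,1,np.pi/360,14,minLineLength=16,maxLineGap=4)[:,0]:
    p=l[:2]+[300,185];q=l[2:]+[300,185]
    y,d=yaw(p,q); 
    if abs((q-p)[1]/(abs((q-p)[0])+.1)-.95)<.5: print(p,q,round(y if abs(y)<1.5 else y-np.sign(y)*np.pi,3),round(d,3))
```

```text
0 copper [302 174  16  20 130] [310.7 181.7]
0 copper [330 201  18  21 143] [340.1 208.9]
0 brass [302 187   6   4  19] [304.5 188.6]
0 brass [328 212  10   7  37] [332.3 215.6]
now copper [332 201  16  21 126] [341.1 208.7]
now brass [333 213   5   7  19] [334.7 216.1]
(np.float64(-0.03269444235674606), np.float64(0.12354133516418309)) (np.float64(-0.02691711012939948), np.float64(0.11454138225978747))
[313 228] [340 255] -0.014 0.093
[300 194] [344 238] -0.042 0.172
[310 188] [325 204] -0.094 0.068
[318 196] [356 232] -0.038 0.142
[320 213] [345 238] -0.043 0.092
```

Run:
```python
from h import *
ct=ctrl.get_image('scene'),ctrl.get_image('top')
lsd=cv2.createLineSegmentDetector()
for im,n in zip(ct,('scene','top')):
  for nm,a in((n+'0',cv2.imread(f'pics/{n}0.png')),(n+' now',im['pixels'])):
    print(nm)
    for l in lsd.detect(cv2.cvtColor(a,6))[0][:,0]:
        p,q=l[:2],l[2:]
        if np.linalg.norm(p-q)<22 or not(150<min(p[0],q[0])<360 and 90<min(p[1],q[1])<300): continue
        v=atz(im,p,.04)-atz(im,q,.04)
        y=np.arctan(-v[0]/v[1]) ; x=np.arctan(v[1]/v[0])
        if abs(y)<.13: print(' Y',p.round(),q.round(),round(y,3),round(np.linalg.norm(v),3))
        elif abs(x)<.13: print(' X',p.round(),q.round(),round(x,3),round(np.linalg.norm(v),3))
```

```text
scene0
 X [239. 101.] [205. 109.] -0.025 0.12
 Y [301. 140.] [259. 106.] -0.023 0.251
 Y [207. 210.] [192. 189.] -0.014 0.095
 X [229. 293.] [199. 304.] -0.032 0.058
 X [292. 134.] [233. 151.] -0.008 0.189
 Y [192. 188.] [172. 158.] -0.04 0.155
 Y [330. 243.] [300. 211.] -0.049 0.12
 Y [193. 300.] [164. 250.] -0.0 0.153
 X [284. 273.] [234. 294.] -0.002 0.107
 X [162. 240.] [188. 232.] -0.001 0.057
 X [199. 114.] [249. 102.] -0.017 0.175
 X [302. 249.] [235. 278.] 0.026 0.154
 Y [357. 185.] [328. 161.] -0.016 0.123
 X [250. 252.] [222. 262.] -0.015 0.061
 X [236. 281.] [286. 261.] -0.008 0.11
 X [198. 227.] [225. 218.] -0.009 0.064
 Y [224. 218.] [250. 250.] -0.011 0.119
 Y [292. 113.] [324. 132.] 0.096 0.15
 X [211. 208.] [310. 176.] -0.014 0.27
 Y [164. 125.] [207. 176.] -0.011 0.315
 Y [216. 275.] [194. 242.] -0.008 0.109
 X [211. 326.] [375. 253.] 0.003 0.363
 X [218. 258.] [243. 248.] -0.01 0.056
 X [214. 253.] [239. 244.] -0.005 0.057
 X [209. 244.] [232. 236.] -0.007 0.052
 X [212. 249.] [235. 240.] -0.009 0.054
 X [242. 246.] [217. 255.] -0.011 0.057
 X [238. 242.] [214. 250.
[... 5903 characters left out ...]
. 228.] [270. 206.] -0.017 0.057
 X [280. 236.] [291. 213.] -0.031 0.06
 X [237. 221.] [249. 199.] -0.02 0.058
 X [272. 234.] [283. 211.] -0.023 0.058
 X [280. 210.] [269. 232.] -0.027 0.058
 X [246. 197.] [234. 220.] -0.014 0.06
 X [253. 200.] [241. 221.] -0.018 0.056
 X [287. 212.] [276. 235.] -0.021 0.058
 Y [178. 281.] [204. 292.] -0.059 0.053
 Y [202. 297.] [175. 284.] -0.065 0.055
 Y [317. 213.] [230. 182.] -0.029 0.192
 Y [206. 169.] [298. 201.] -0.027 0.21
 X [326. 171.] [310. 206.] -0.022 0.1
 Y [253. 118.] [307. 134.] 0.0 0.132
 Y [223. 108.] [251. 117.] -0.032 0.072
 Y [266. 170.] [227. 157.] -0.025 0.092
 Y [227. 161.] [266. 173.] -0.02 0.091
 X [357. 274.] [370. 236.] -0.0 0.089
```

```bash
python3 -m jog '{"translation":[[0,-0.27,0],[0,-0.46,0],[0.14,-0.48,0],[0.35,-0.48,0],[0.52,-0.48,0],[0.68,-0.48,0],[0.68,-0.48,0]],"yaw":[0,0,0,0,0,0,0],"jaw":[0,0,0,0,0,0,0]}'
python3 -m jog '{"translation":[[0.02,0,0],[0.04,0,0],[0.05,0,0],[0.05,0,0]],"yaw":[0,0,0,0],"jaw":[0,0,0,0]}'
for i in 1 2; do python3 -m jog '{"translation":[[0.01,0,0],[0.02,0,0],[0.02,0,0]],"yaw":[0,0,0],"jaw":[0,0,0]}'; done
```

```text
time: 42.65
position: [0.6065, 0.0593, 0.1876]
tool_rot: [-3.139, 0.098, 0.001]
ft_force: [-0.3, 1.4, -0.3]
grip_width: 1.0
grip_force: 0.0
time: 43.15
position: [0.6115, 0.0603, 0.1871]
tool_rot: [3.137, -0.088, -0.015]
ft_force: [-12.0, 0.4, 3.5]
grip_width: 0.995
grip_force: 0.3
time: 43.52
position: [0.6126, 0.0608, 0.186]
tool_rot: [3.136, -0.083, -0.028]
ft_force: [-23.1, -2.6, 6.5]
grip_width: 1.003
grip_force: 0.6
time: 43.9
position: [0.6137, 0.0614, 0.1849]
tool_rot: [3.134, -0.077, -0.041]
ft_force: [-35.1, -3.2, 11.9]
grip_width: 0.998
grip_force: 0.7
```

```bash
python3 -m jog '{"translation":[[-0.1,0,0],[-0.35,0,-0.02],[-0.6,0,-0.02],[-0.82,0.1,-0.02],[-0.83,0.4,-0.02],[-0.83,0.6,-0.02],[-0.83,0.6,-0.02]],"yaw":[0,0,0,0,0,0,0],"jaw":[0,0,0,0,0,0,0]}'
python3 trk.py 0.701 -0.0897 -0.0134
python3 - <<'E'
from h import *
from bench import ctrl
im=ctrl.get_image('top')
for l in('catch_left','catch_right'):
    for n in('top','scene'):
        i=ctrl.get_image(n);print(l,n,[(round(r['p'],2),np.round(r['at']),int(r['region'].sum())) for r in ctrl.silhouettes(l,i)[:2]])
# dispenser vs dock line angles, same image: medians of grille lines already ~-0.021
E
```

```text
time: 44.78
position: [0.4495, -0.054, 0.1925]
tool_rot: [3.137, -0.105, 0.0]
ft_force: [-0.4, -0.1, 0.4]
grip_width: 0.995
grip_force: 0.0
pose [ 0.701  -0.0896 -0.0129] n 144 0.35 0.83 in dock [-82.5   6.    2.7]
catch_left top []
catch_left scene []
catch_right top [(0.42, array([336., 201.]), 52)]
catch_right scene []
```

```bash
python3 -c "
from bench import ctrl
print(ctrl.close_job())"
```

```text
the job is handed in; nothing more can be done
None
```

I walked the dispenser back and handed the job in at about 45 s; I believe it is home, since neither corner moved under about 30 N, but the left catch was hidden and the squareness (0.8–1.4° against the 1.4° limit) is a camera estimate, not confirmed.

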